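Pin the knock bar back into the coffee knock box

TASK

The knock box has been washed and its bar is not yet secured: gently push the bar fully home by its round head, then take the linchpin from the oak tool block, push it down through the hole in the bar's square end until its collar sits on the bar, and swing its wire ring down over the bar's end until the ring lies against the pin. Use only light hand force on the bar, the box and the pin, let go of the pin when it is locked, and leave the other things on the counter where they are.

Things in the scene. Friction and masses are not known exactly. Their poses are not given: they have to be found in the camera images.
- knock_box: Open-topped stainless steel knock box, 160 x 160 mm, 115 mm high, fixed to the counter. Origin: centre of its underside, z up. A square steel bar (20 x 20 mm, axis 92 mm up, cannot turn) runs through it along its y axis: round head outside the +y wall, square end with the pin hole outside the -y wall. More than 25 N from the pin or the gripper would mar box and bar.
- knock_bar (a joint): How far (m) the bar is drawn out towards the box's +y: 0 = fully home, its head against the black rubber buffer; at the start 0.022 to 0.036. It slides stiffly: about 7 N moves it, either way, and it stays where it is left.
- head_place (a point): Centre of the outer face of the bar's head when the bar was new and home: a fixed point of the box, y = 108 mm, 92 mm up. The buffer has worn since (see hole_place), so home is now 2 to 14 mm nearer the box; drawn out, the head is farther to +y by the bar's joint value. The head is a disc 46 mm in diameter, 12 mm thick, its face looking to the box's +y. Axes as the box's.
- hole_place (a point): Mouth of the pin hole, on the bar's top face (102 mm up), as it was when new with the bar home: a fixed point of the box, x = 0, y = -98 mm. The buffer has worn since, so the home bar now goes deeper: the true hole (vertical, through, 9 mm wide, hardly chamfered) lies 2 to 14 mm farther along the box's -y (none across): find it by feel or eye. The bar ends 12 mm beyond it.
- bush (a point): Centre of the top of the dark bush block (36 mm wide, 109 mm above the counter) on the box's -y wall, out of which the bar's square end comes; a fixed point of the box. The block reaches from y = -80 mm (the wall) to y = -90 mm. While the bar is drawn out the pin hole lies in it or inside the box. Axes as the box's.
- linchpin_grip (a point): Centre of the linchpin's upright grip tab (10 mm thick along x, 20 mm wide along y, 22 mm tall). Below the tab a collar, 16 mm in diameter, 10 mm tall, its underside 21 mm below this point; then the shank, 8 mm in diameter, 37 mm long below the collar, almost square at the tip. At the start upright (z up) in one of the tool block's three holes.
- ring_hinge (a point): Hinge of the linchpin's wire ring, in the collar's middle, 16 mm below the grip centre; the hinge axis is the pin's x. Axes as the pin's. The open ring sticks out to the pin's -y. To close over the bar's end the pin's -y must point as the box's -y. Wire 4 mm thick; side wires 20 mm either side of the middle, 12 to 26 mm from the hinge; foot 36 mm from it.
- pin_ring (a joint): Swing of the ring (rad): 0 = closed, its foot against the shank near the tip; 1.41 = level; 1.9 = fully raised; at the start 1.36 to 1.72. Stiff hinge (0.05 N m): it stays where it is left, and 1.5 to 3 N swings it. Closing, its side wires pass left and right of the bar's end and its foot swings in under the bar.
- tool_block: Oak tool block, 64 x 210 mm, 46 mm high, fixed. Origin: centre of its underside. Three holes 9 mm wide, 70 mm apart along its y, hold the linchpin (collar resting on the block's top), a wooden-handled needle tool (55 mm above the block) and a dial thermometer (43 mm above the block), in any order.
Not all that is in view belongs to the job. Leave any green look-alike of the part that bears linchpin_grip alone. Leave any pink or purple look-alike of the knock_box alone.

How it is judged:
On the way, in this order (a step that is already met when the one before it is completed fails the run):
1. the bar is pushed fully home (value of joint knock_bar below 0.002 m), for 0.2 s.
2. the linchpin stands through the bar's hole, collar on the bar (z of linchpin_grip in the frame of knock_box between 0.118 and 0.1255 m and x of linchpin_grip in the frame of knock_box between -0.004 and 0.004 m and y of linchpin_grip in the frame of knock_box between -0.114 and -0.095 m and angle between linchpin_grip's own z axis and vertical below 0.1 rad), for 0.2 s.
3. the ring is swung over the bar's end (value of joint pin_ring below 0.17 rad), for 0.2 s.
At the end, for the whole second after the job is handed in: The bar is home within 4 mm; the linchpin stands upright (within 0.1 rad) through the bar's hole with its collar on the bar (within 2.5 mm); its ring is closed to within 0.17 rad of the pin; the pin is released and at rest (all of step 2 and value of joint knock_bar below 0.004 m and value of joint pin_ring below 0.17 rad and linear speed of linchpin below 0.02 m/s); the robot touches nothing.
It fails at once if the pin is pressed on the bar or box with more than 25 N (contact force between linchpin and knock_box above 25 N).
It fails at once if the robot presses on the bar or box with more than 25 N (contact force between any of the arm, the fingers and knock_box above 25 N).
It fails at once if a bystander is moved or tipped (distance of any of needle_tool, thermometer from where it was at the start of the episode above 0.02 m or distance of any of tamper, paper_cup, bean_jar, milk_jug, dosing_cup, portafilter from where it was at the start of the episode above 0.03 m).
It also fails if it takes over 72 s, if anything falls off the work surface, if the arm or the gripper's body presses on something with over 40 N, if the wrist force passes 120 N, or if a joint passes its speed limit or range.

ROBOT

A 7-joint arm with a two-finger parallel gripper is mounted at the origin on the work surface. World frame = base frame: x ahead of the robot, y to its left, z up, the work surface at z = 0. Lengths are in m, angles in rad, forces in N, time in s.
With the tool pointing down it reaches from about 0.4 to 0.875 m from the base axis. Payload 6.5 kg.
Tool frame: the origin (TCP) lies between the finger pads; the fingertips stand 25 mm ahead of it and the grasp point (between the pads) lies 6 mm ahead of it; z points along the fingers, x is the direction in which the jaws open and shut, and the axes are right-handed (so a half turn about z gives the same grasp; the last joint's range is limited). The gripper opens to 85 mm and grips with 20 to 120 N. Pads are 22 mm wide; open, the fingers measure 114 mm over their backs; the gripper's body (76 mm by 85 mm) begins 54 mm behind the grasp point. The pads swing forward as they close: fully open they stand 13 mm farther back than shut.
Start: joints at [-1.182, 0.536, -0.004, 1.538, 0.003, 1.067, -0.071], TCP at [0.286, 0.584, 0.256] pointing down, gripper open.
Joint ranges: [-2.7, 2.7], [-0.37, 2.16], [-1.27, 1.26], [0.24, 2.4], [-1.31, 4.45], [0.19, 1.91], [-2.76, 2.76]. Speed limits (rad/s): [2.39, 2.39, 3.14, 3.14, 3.14, 3.14, 3.14].

INTERFACE

Orientations are given as a unit quaternion [w, x, y, z].
In Python, from workcell import monitor, imaging, workorder gives the robot as it stands.
- The arm moves only by the shell command python3 -m crank 'ROWS' [FORCE]. ROWS is JSON, one flat list of numbers, 5 for each row, row after row: the closure, from -1 (fully open) to 1 (shut), then the shift along the tool's x, y, z in cm, then the turn about the tool's z in rad. A call has 1 to 8 rows; each row is the pose to reach, as a shift and turn from the pose measured when the call began, along the tool's axes at that moment; what a row does not reach only later rows make up. A row lasts 1/10 s, in which the tool goes at most 50 mm and 8.59 degrees, less where a joint would pass 70% of its speed; a pose out of reach is approached as far as the arm can. A call with a gripper value outside its range is refused whole. The fingers move at their own pace and stop on an object; FORCE is the grip in N (left out, the last holds). Time passes only in rows, so rows that repeat a pose let the fingers close. It gives the time, the measured TCP pose, the force and the opening at its end, in the units of the state.
- monitor.get_state(): the state, without advancing time (a new reading comes with each control period).
- imaging.snapshot(name): name is "side" or "top" or "wrist"; returns a dict with "color" (420x560x3 uint8, red, green, blue), "range_z" (420x560 float32, m along the optical axis (not along the pixel's ray), 0 where there is no reading), "fx", "fy", "cx", "cy" (pixels), "dist" ([k1, k2, p1, p2, k3] as OpenCV has them; the pictures are not rectified), "R" (3x3) and "t" (3): a world point X has camera coordinates R X + t; the wrist camera has in their place "hand_eye" (4x4, takes a point from camera to tool coordinates, whose origin is the TCP and whose axes are the tool frame's). Camera axes: x right, y down, z forward; pixel columns grow to the right and rows downward; lengths in m; the calibration is good to about 2 mm. A picture is of the moment at which its call begins: read the wrist's pose just before it.
- workorder.close_job(): hands the job in, once; it reports no verdict.
Trained networks look in the newest picture that a camera, given by its name, has taken for a name from the list of things; names that differ only in an ending like _2 or _b are one class to them, and where a whole thing is asked for, a point or a joint stands for the part that bears it (a point fixed in the world has none). Each returns a list of dicts, best first, with "p" (0 to 1); they miss things now and then, are a little off and sometimes report something else, mostly with a low value. They report only what shows in the picture. A call takes as long as a camera call. They do not tell look-alikes from the thing itself.
- imaging.boxes_of(camera, query): "bbox" ([left, top, right, bottom] in pixels, round what is visible of it).
The state is a dict: "time": time; "joint_pos": joint angles; "qd": joint speeds; "effort": joint torques, N m; "tool_pos": TCP position; "tcp_rot": TCP orientation; "force": force on the tool from outside, world axes, zero at the start; "moment": the same for the moment, N m; "width": finger opening in m.
Only numpy, scipy, OpenCV 4.12 (cv2) and the standard library are available. Lean on these libraries where they do the work, as an engineer would, in place of code of your own. Each camera call takes 0.05 s, during which the arm holds its last target.

## Working session

There is one attempt and no reset: what is moved stays moved. The work goes in short steps, Python scripts to look and compute and a shell command to move; the robot and the scene stay as the last step left them, time stands still between calls to the robot, and variables do not carry over. Pictures are saved under pics/ and viewed, and the job is handed in when it is done.

```bash
ls -la; mkdir -p pics
python3 - <<'E'
from workcell import monitor, imaging
import cv2,json
s=monitor.get_state();print(s)
for n in ["side","top","wrist"]:
    d=imaging.snapshot(n)
    cv2.imwrite(f"pics/{n}0.png",d["color"][:,:,::-1])
    print(n,{k:(v if not hasattr(v,'shape') or v.size<20 else v.shape) for k,v in d.items()})
    for q in ["knock_box","linchpin_grip","tool_block","pin_ring"]:
        try: print(q,[(b['bbox'],round(b['p'],2)) for b in imaging.boxes_of(n,q)])
        except Exception as e: print(q,e)
E
```

```text
total 12
drwxr-xr-x  3 agent agent 4096 Dec  7 15:10 .
drwxr-xr-x 23 root  root  4096 Dec  7 15:10 ..
drwxr-xr-x  2 agent agent 4096 Dec  7 15:10 pics
{'time': 0.0, 'joint_pos': array([-1.18224447,  0.53716957, -0.00443033,  1.53890479,  0.00259461,
        1.06729496, -0.07124271]), 'qd': array([-6.81846513e-04,  4.98841640e-05,  1.58454681e-04, -9.18747633e-04,
        7.71063567e-04,  1.17248735e-03, -1.33954819e-03]), 'effort': array([-7.36196143e-04, -5.83399236e+01,  1.04796700e+00, -2.59115392e+01,
        1.22156067e-02,  9.23666259e-03, -1.77297630e-05]), 'tool_pos': array([0.28525764, 0.58338793, 0.25539858]), 'tcp_rot': array([ 5.22509579e-04,  8.48298501e-01,  5.29517582e-01, -7.14865790e-04]), 'force': array([ 0.21024372, -0.62267309,  0.73944675]), 'moment': array([ 0.06001053,  0.00872588, -0.03211348]), 'width': 0.085283832928946}
side {'color': (420, 560, 3), 'range_z': (420, 560), 'fx': 482.0293738653453, 'fy': 482.0293738653453, 'cx': 284.3345380388252, 'cy': 215.59085167589788, 'dist': array([-0.08671912,  0.        ,  0.        ,  0.        ,  0.        ]), 'R': 
[... 1307 characters left out ...]
420, 560), 'fx': 317.6863970352688, 'fy': 317.6863970352688, 'cx': 281.90961971320326, 'cy': 211.29371293067004, 'dist': array([0.0224944, 0.       , 0.       , 0.       , 0.       ]), 'hand_eye': array([[ 9.99999806e-01, -1.64581757e-04,  6.00929533e-04,
        -1.18800194e-04],
       [-3.15672372e-05,  9.49859545e-01,  3.12676901e-01,
        -7.98569522e-02],
       [-6.22259566e-04, -3.12676860e-01,  9.49859355e-01,
        -1.17107037e-01],
       [ 0.00000000e+00,  0.00000000e+00,  0.00000000e+00,
         1.00000000e+00]])}
knock_box [([0.0, 255.5, 85.6, 386.2], 0.83), ([116.4, 223.3, 316.9, 393.9], 0.75)]
linchpin_grip []
tool_block []
pin_ring [([81.3, 400.1, 120.8, 420.0], 0.23)]
```

View pics/side0.png

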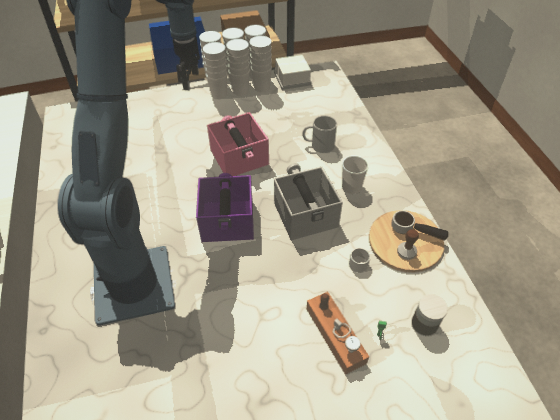

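View pics/top0.png

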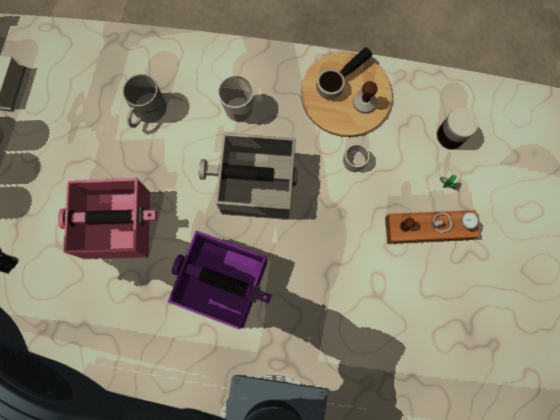

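View pics/wrist0.png

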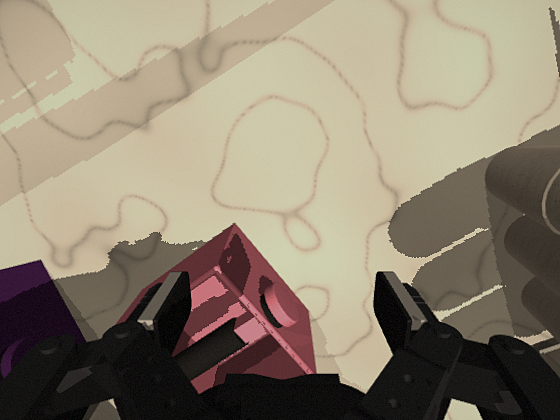

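Candidates: the boxes in the top view are pink (108,218), purple (220,280) and steel (257,176). I choose steel, with its head at about (203,168). The pins are green (451,182) and the one in the block at (442,222). I choose the block one, and its neighbours are the needle tool (409,225) and the thermometer (470,221). Next are a close crop and measurements.

```bash
cat > h.py <<'E'
import numpy as np, cv2
from workcell import monitor, imaging
from scipy.spatial.transform import Rotation as Ro
def q2R(q): return Ro.from_quat([q[1],q[2],q[3],q[0]]).as_matrix()
def snap(n):
    s=monitor.get_state(); d=imaging.snapshot(n)
    if n=="wrist":
        T=np.eye(4);T[:3,:3]=q2R(s["tcp_rot"]);T[:3,3]=s["tool_pos"]
        M=T@d["hand_eye"]; d["R"]=M[:3,:3].T; d["t"]=-M[:3,:3].T@M[:3,3]
    return d
def K(d): return np.array([[d["fx"],0,d["cx"]],[0,d["fy"],d["cy"]],[0,0,1]])
def cloud(d):
    h,w=d["range_z"].shape
    u,v=np.meshgrid(np.arange(w),np.arange(h))
    p=cv2.undistortPoints(np.stack([u,v],-1).reshape(-1,1,2).astype(float),K(d),d["dist"]).reshape(h,w,2)
    Z=d["range_z"][...,None]
    X=np.concatenate([p*Z,Z],-1)
    return (X-d["t"])@d["R"]
def ray(d,uv,z):
    p=cv2.undistortPoints(np.array(uv,float).reshape(-1,1,2),K(d),d["dist"]).reshape(-1,2)
    D=np.c_[p,np.ones(len(p))]@d["R"]; C=-d["R"].T@d["t"]
    return C+D*((z-C[2])/D[:,2])[:,None]
def proj(d,X):
    return cv2.projectPoints(np.array(X,float).reshape(-1,3),cv2.Rodrigues(d["R"])[0],d["t"],K(d),d["dist"])[0].reshape(-1,2)
def crop(d,name,x0,y0,x1,y1,k):
    cv2.imwrite("pics/"+name,cv2.resize(d["color"][y0:y1,x0:x1,::-1],None,fx=k,fy=k,interpolation=cv2.INTER_CUBIC))
E
python3 - <<'E'
from h import *
d=snap("top"); crop(d,"box1.png",190,120,310,225,6); crop(d,"blk1.png",380,160,490,250,7)
P=cloud(d); np.save("top.npy",P)
m=np.zeros(P.shape[:2],bool); m[125:225,210:302]=1
m&=(abs(P[...,2]-.115)<.006)
pts=P[m][:,:2].astype(np.float32); print(len(pts),cv2.minAreaRect(pts))
m=np.zeros(P.shape[:2],bool); m[200:250,380:486]=1
m&=(abs(P[...,2]-.046)<.005)
pts=P[m][:,:2].astype(np.float32); print(len(pts),cv2.minAreaRect(pts), np.median(P[m][:,2]))
m=np.zeros(P.shape[:2],bool); m[155:185,196:216]=1
m&=P[...,2]>.05; print("head",P[m].mean(0),P[m].min(0),P[m].max(0))
m=np.zeros(P.shape[:2],bool); m[205:240,425:460]=1
m&=P[...,2]>.055; print("pin",P[m].mean(0),P[m].min(0),P[m].max(0))
E
```

```text
892 ((0.5525912046432495, 0.11834302544593811), (0.1644962728023529, 0.1708836704492569), 3.9989395141601562)
1844 ((0.5080204010009766, -0.3002036213874817), (0.0640639215707779, 0.21221968531608582), 11.025590896606445) 0.04585488277549527
head [0.53890571 0.23045979 0.11113013] [0.23996174 0.02405415 0.07254734] [0.56598135 0.24815207 1.17595237]
pin [ 0.50248868 -0.29787357  0.10570469] [ 0.23996174 -0.33449427  0.05525458] [0.53636067 0.02405415 1.17595237]
```

```bash
ls pics
```

```text
blk1.png
box1.png
side0.png
top0.png
wrist0.png
```

View pics/box1.png

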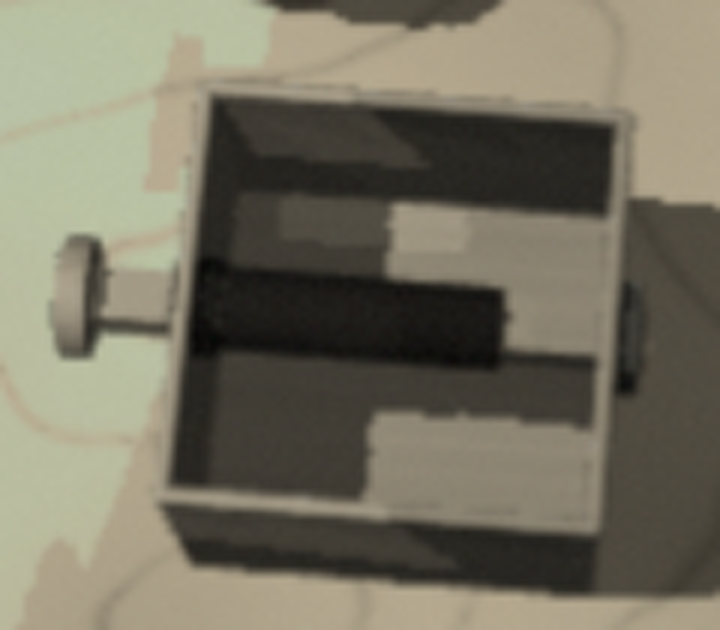

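View pics/blk1.png

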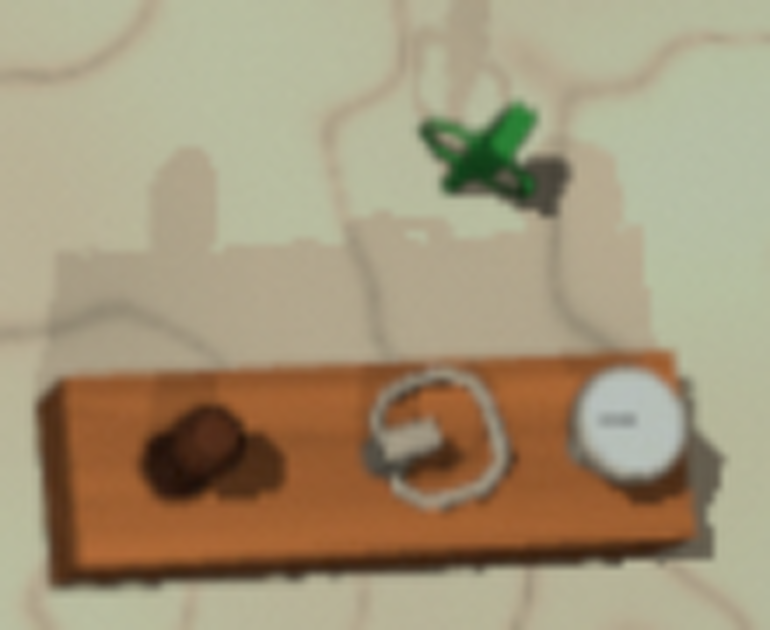

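Crops: the steel box's rim corners are at crop (207,90), (628,115), (598,527), (163,497), and its head is on the left. The steel pin stands in the block's middle hole, ring to the right (block -y). The green one lies apart on the counter.

Run:
```python
from h import *
d=snap("top")
f=lambda L,x0,y0,k:[(x0-.5+(a+.5)/k,y0-.5+(b+.5)/k) for a,b in L]
c=ray(d,f([(205,90),(630,115),(600,530),(163,497)],190,120,6),.115)
print("rim",c.round(4),"ctr",c.mean(0))
v=(c[0]+c[3]-c[1]-c[2])/2; print("yaxis ang",np.degrees(np.arctan2(v[1],v[0])),np.linalg.norm(v)); w=(c[0]+c[1]-c[2]-c[3])/2; print(np.degrees(np.arctan2(w[1],w[0])),np.linalg.norm(w))
P=cloud(d)
m=np.zeros(P.shape[:2],bool); m[120:225,190:312]=1; m&=(abs(P[...,2]-.115)<.004)
r=cv2.minAreaRect(P[m][:,:2].astype(np.float32));print(r)
t=np.radians(r[2]);
R=Ro.from_euler('z',t).as_matrix(); o=np.array([r[0][0],r[0][1],0]); 
B=(P-o)@R
m=np.zeros(P.shape[:2],bool); m[150:190,190:320]=1; m&=(P[...,2]>.07)&(P[...,2]<.12)&(abs(B[...,1])>.09)
Q=B[m]
for s in (1,-1):
    q=Q[Q[:,1]*s>0]; print(s,len(q),q.min(0),q.max(0))
q=Q[Q[:,1]>.1]; print(np.c_[q][::6].round(4))
b=ray(d,f([(70,378),(672,352),(695,540),(80,572)],380,160,7),.046); print("blk",b.round(4),b.mean(0))
v=b[0]-b[1]; print("blk y ang",np.degrees(np.arctan2(v[1],v[0])))
v=b[3]-b[2]; print("blk y ang",np.degrees(np.arctan2(v[1],v[0])))
print("tab top",ray(d,f([(402,425),(412,440),(443,437)],380,160,7),.046+.042))
print("ring", ray(d,f([(375,460),(505,447)],380,160,7),.046+.006))
```

```text
rim [[0.6237 0.2055 0.115 ]
 [0.6379 0.0482 0.115 ]
 [0.4805 0.0359 0.115 ]
 [0.4685 0.1927 0.115 ]] ctr [0.55263246 0.1205615  0.115     ]
yaxis ang 94.75567024302877 0.1576246761891045
4.577444844529582 0.15677765698345963
((0.5512633323669434, 0.14034922420978546), (0.16344048082828522, 0.2127734273672104), 3.747025966644287)
1 162 [-0.02379449  0.09032713  0.07726693] [0.02211605 0.10769223 0.11807079]
-1 198 [-0.03601197 -0.1092608   0.08353982] [ 0.05319125 -0.09001738  0.11992576]
[[ 0.0194  0.1062  0.1024]
 [ 0.012   0.1063  0.1106]
 [ 0.0067  0.1052  0.113 ]
 [ 0.0047  0.1005  0.1132]
 [ 0.0002  0.1046  0.1118]
 [-0.0051  0.1058  0.1138]
 [-0.0094  0.1054  0.1129]
 [-0.0134  0.1053  0.1109]
 [-0.0168  0.1054  0.1069]
 [-0.0207  0.1053  0.1043]
 [-0.0225  0.1066  0.0946]]
blk [[ 0.5182 -0.1927  0.046 ]
 [ 0.5585 -0.3956  0.046 ]
 [ 0.4958 -0.4081  0.046 ]
 [ 0.4546 -0.2029  0.046 ]] [ 0.50676597 -0.2998015   0.046     ]
blk y ang 101.23550586198805
blk y ang 101.37173954372581
tab top [[ 0.50904338 -0.29264933  0.088     ]
 [ 0.50468545 -0.29632342  0.088     ]
 [ 0.50719303 -0.30633208  0.088     ]]
ring [[ 0.50489323 -0.29511944  0.052     ]
 [ 0.51587203 -0.33848886  0.052     ]]
```

```bash
cat > rel.py <<'E'
import sys
from h import *
# rel.py x y z ang_deg(tool x heading, world)
def rel(x,y,z,a=None):
    s=monitor.get_state(); R=q2R(s["tcp_rot"]); 
    d=R.T@(np.array([x,y,z])-s["tool_pos"])*100
    h=np.degrees(np.arctan2(R[1,0],R[0,0]))
    t=0 if a is None else np.radians(((h-a)+180)%360-180)
    print("t",round(s["time"],2),"pos",s["tool_pos"].round(4),"hd",h.round(2),"zax",R[:,2].round(3),"F",s["force"].round(2),"w",round(s["width"],4))
    print("shift cm",d.round(2),"turn",round(t,3))
if __name__=="__main__": rel(*map(float,sys.argv[1:]))
E
python3 rel.py .539 .300 .25 4.5
```

```text
t 0.85 pos [0.2855 0.5839 0.2563] hd 63.95 zax [ 0.  0. -1.] F [-0.77  0.14  0.48] w 0.0854
shift cm [-14.37  35.25   0.63] turn 1.038
```

```bash
python3 -m crank '[1,-1.8,4.4,0,0.13, 1,-3.6,8.8,0,0.26, 1,-5.4,13.2,0,0.39, 1,-7.2,17.6,0,0.52, 1,-9,22,0,0.65, 1,-10.8,26.4,0,0.78, 1,-12.6,30.8,0,0.91, 1,-14.4,35.2,0,1.038]' 30; python3 -m crank '[1,0,0,0,0,1,0,0,0,0]'; python3 rel.py .539 .300 .25 4.5
```

```text
time: 1.65
tool_pos: [0.5396, 0.2985, 0.2566]
tcp_rot: [-0.0, 0.999, 0.036, 0.0]
force: [-0.3, 0.6, 0.1]
width: -0.0001
time: 1.85
tool_pos: [0.5405, 0.2971, 0.2567]
tcp_rot: [-0.0, 0.999, 0.035, 0.0]
force: [-0.3, 0.4, -0.6]
width: 0.0002
t 1.85 pos [0.5405 0.2971 0.2567] hd 4.03 zax [ 0.001  0.    -1.   ] F [-0.29  0.43 -0.62] w 0.0002
shift cm [-0.13 -0.3   0.67] turn -0.008
```

Run:
```python
from h import *
d=snap("wrist"); cv2.imwrite("pics/w1.png",d["color"][:,:,::-1])
P=cloud(d); np.save("w1.npy",P)
m=(abs(P[...,2]-.115)<.003)&(P[...,1]<.215)&(P[...,1]>.02)&(P[...,0]>.4)&(P[...,0]<.7)
r=cv2.minAreaRect(P[m][:,:2].astype(np.float32));print(m.sum(),r)
```

```text
592 ((0.5144981145858765, 0.2010735720396042), (0.021601475775241852, 0.22951500117778778), 88.44978332519531)
```

View pics/w1.png

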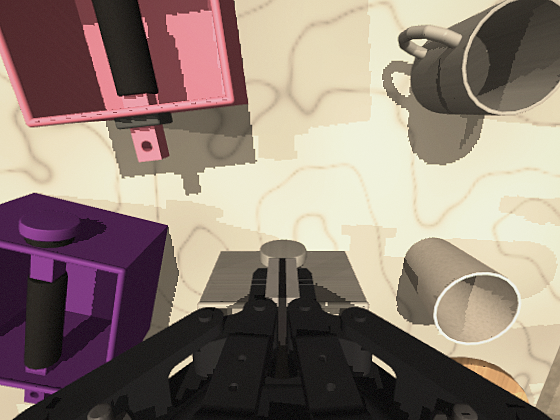

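Run:
```python
from h import *
P=np.load("w1.npy")
Q=P[238:272,255:312].reshape(-1,3)
Q=Q[(Q[:,2]>.07)&(Q[:,2]<.12)&(Q[:,1]>.22)&(Q[:,1]<.27)]
print(len(Q),Q.min(0),Q.max(0),np.percentile(Q,[2,50,98],axis=0).round(4))
e=Q[Q[:,2]<.11]
A=np.c_[e[:,0],np.ones(len(e))]; print(np.linalg.lstsq(A,e[:,1],rcond=None)[0], e[:,0].min(),e[:,0].max(),e[:,1].mean())
```

```text
877 [0.52250611 0.23396189 0.07092032] [0.56747756 0.24920897 0.11269224] [[0.524  0.2372 0.0736]
 [0.5455 0.2469 0.0979]
 [0.566  0.2485 0.1111]]
[0.06813624 0.20884535] 0.5225061123235992 0.5674775583881546 0.24598193288115713
```

```bash
python3 rel.py .543 .278 .105 4.2
```

```text
t 1.9 pos [0.5393 0.2989 0.2566] hd 4.22 zax [ 0.     0.001 -1.   ] F [-1.29  1.32  0.73] w -0.0
shift cm [ 0.21  2.13 15.15] turn 0.0
```

```bash
python3 -m crank '[1,0.2,0.5,4,0,1,0.2,1.2,8,0,1,0.2,2,12,0,1,0.2,2.1,15.1,0,1,0.2,2.1,15.1,0,1,0.2,2.1,15.1,0]'; python3 rel.py .543 .255 .105 4.2
```

```text
time: 2.5
tool_pos: [0.5422, 0.2799, 0.106]
tcp_rot: [-0.001, 0.999, 0.038, -0.0]
force: [-0.4, 0.7, 0.6]
width: 0.0001
t 2.5 pos [0.5422 0.2799 0.106 ] hd 4.36 zax [-0.001  0.002 -1.   ] F [-0.39  0.68  0.62] w 0.0001
shift cm [-0.11  2.49  0.09] turn 0.003
```

```bash
python3 -m crank '[1,0,0.5,0,0,1,0,1,0,0,1,0,1.3,0,0,1,0,1.6,0,0,1,0,1.9,0,0,1,0,2.2,0,0,1,0,2.5,0,0]'; python3 -m crank '[1,0,0.3,0,0,1,0,0.6,0,0,1,0,0.9,0,0]'
```

```text
time: 3.2
tool_pos: [0.544, 0.2575, 0.1063]
tcp_rot: [-0.003, 0.999, 0.039, 0.0]
force: [0.3, 8.7, -0.4]
width: -0.0001
time: 3.5
tool_pos: [0.5443, 0.2521, 0.1064]
tcp_rot: [-0.005, 0.999, 0.04, 0.0]
force: [-0.0, 7.7, -1.2]
width: -0.0004
```

```bash
for i in 1; do python3 -m crank '[1,0,0.5,0,0,1,0,0.8,0,0,1,0,1.1,0,0]'; done; python3 -m crank '[1,-0.05,0.5,0,0,1,-0.05,0.8,0,0,1,-0.05,1.0,0,0]'
```

```text
time: 3.8
tool_pos: [0.5449, 0.2446, 0.1065]
tcp_rot: [-0.007, 0.999, 0.041, 0.001]
force: [0.0, 8.5, -1.7]
width: 0.0002
time: 4.1
tool_pos: [0.5453, 0.2377, 0.1066]
tcp_rot: [-0.009, 0.999, 0.042, 0.001]
force: [1.0, 7.9, -2.0]
width: -0.0002
```

```bash
python3 -m crank '[1,0,0.4,0,0,1,0,0.6,0,0]' ;python3 -m crank '[1,0,0.4,0,0,1,0,0.6,0,0]'; python3 -m crank '[1,0,0.4,0,0,1,0,0.6,0,0]'
```

```text
time: 4.3
tool_pos: [0.5455, 0.235, 0.1066]
tcp_rot: [-0.011, 0.999, 0.044, 0.002]
force: [-0.0, 7.8, -1.8]
width: -0.0
time: 4.5
tool_pos: [0.5457, 0.2324, 0.1066]
tcp_rot: [-0.013, 0.999, 0.045, 0.002]
force: [0.1, 8.0, -1.6]
width: -0.0001
time: 4.7
tool_pos: [0.5459, 0.2297, 0.1066]
tcp_rot: [-0.015, 0.999, 0.046, 0.002]
force: [-0.8, 6.7, -0.6]
width: 0.0
```

```bash
python3 -m crank '[1,-0.05,0.5,0,0,1,-0.05,0.6,0,0,1,-0.05,0.7,0,0,1,-0.05,0.7,0,0]'
```

```text
time: 5.1
tool_pos: [0.5459, 0.2276, 0.1068]
tcp_rot: [-0.018, 0.999, 0.048, 0.003]
force: [0.1, 11.2, -1.9]
width: 0.0001
```

```bash
python3 -m crank '[1,-0.05,0.5,0,0,1,-0.05,0.6,0,0,1,-0.05,0.7,0,0]'
```

```text
time: 5.4
tool_pos: [0.5458, 0.2275, 0.107]
tcp_rot: [-0.022, 0.999, 0.05, 0.004]
force: [1.2, 16.9, -4.2]
width: 0.0003
```

```bash
python3 -m crank '[1,0,-1,0,0,1,0,-2,-1,0,0,0,-3,-5,0,-1,0,-2,-10,0,-1,0,-2,-14,0,-1,0,-2,-14,0]'; python3 rel.py .55 .1 .27 4.2
```

```text
time: 6.0
tool_pos: [0.5466, 0.2416, 0.2547]
tcp_rot: [-0.023, 0.998, 0.049, 0.009]
force: [1.0, 0.6, -0.6]
width: 0.0582
t 6.0 pos [0.5466 0.2416 0.2547] hd 5.61 zax [ 0.016  0.048 -0.999] F [ 0.95  0.56 -0.65] w 0.0582
shift cm [-1.02 14.03 -2.19] turn 0.025
```

```bash
python3 - <<'E'
from h import *
d=snap("top"); P=cloud(d); print(P[157,356],P[160,275],P[168,348])
crop(d,"box2.png",190,120,380,225,4)
E
python3 rel.py .563 -.05 .17 4.2
```

```text
[ 0.65825448 -0.10479766 -0.00132013] [0.61816815 0.0896836  0.00349283] [ 0.62286351 -0.08743729  0.01171575]
t 6.05 pos [0.5449 0.2415 0.2515] hd 5.66 zax [ 0.012  0.046 -0.999] F [ 0.11 -0.14  0.29] w 0.0656
shift cm [-1.2  29.52  6.83] turn 0.025
```

View pics/box2.png

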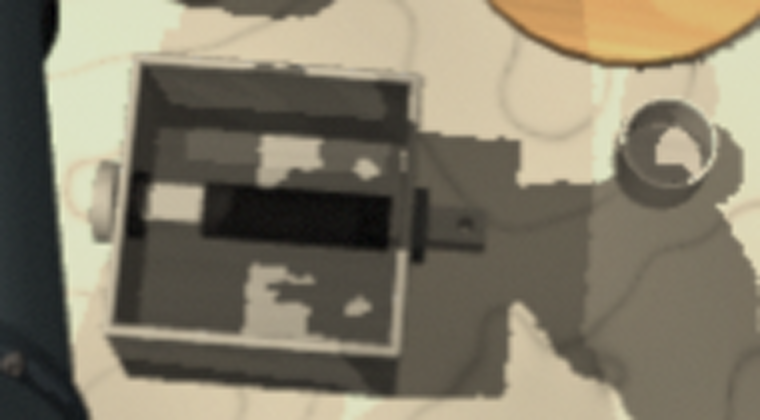

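The top crop shows the bar home, with its square end out of the bush and the pin hole visible at crop (465,222). I'll take a wrist view for precision.

```bash
python3 -m crank '[-1,-0.2,5,0,0.0,-1,-0.4,10,0,0,-1,-0.6,15,0,0,-1,-0.8,20,0,0.02,-1,-1,25,2,0.02,-1,-1.2,29.5,5,0.02,-1,-1.2,29.5,6.8,0.02,-1,-1.2,29.5,6.8,0.02]'
python3 - <<'E'
from h import *
d=snap("top"); print("hole top",ray(d,[(306.2,175.3)],.102))
monitor.get_state()
d=snap("wrist"); cv2.imwrite("pics/w2.png",d["color"][:,:,::-1]); np.save("w2.npy",cloud(d)); np.savez("w2d.npz",**{k:d[k] for k in d})
E
```

```text
time: 6.85
tool_pos: [0.5598, -0.0517, 0.1667]
tcp_rot: [-0.022, 0.999, 0.038, 0.003]
force: [-0.3, 0.7, -0.0]
width: 0.0857
hole top [[0.5619963  0.01069845 0.102     ]]
```

View pics/w2.png

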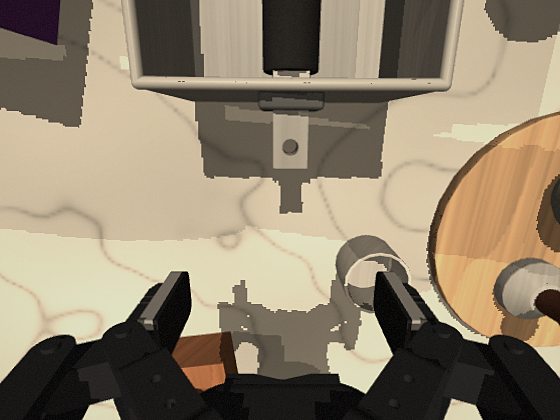

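Run:
```python
from h import *
d=dict(np.load("w2d.npz"))
g=d["color"].astype(float).mean(2)[132:160,276:304]
m=(g<g.min()+40); ys,xs=np.nonzero(cv2.morphologyEx(m.astype(np.uint8),cv2.MORPH_OPEN,np.ones((3,3))))
print(len(xs),xs.mean()+276,ys.mean()+132,xs.min()+276,xs.max()+276,ys.min()+132,ys.max()+132)
h=ray(d,[(xs.mean()+276,ys.mean()+132)],.102);print("hole",h)
L=ray(d,[(274,168),(307,167),(274,113),(307,112)],.102);print(L.round(4))
r=ray(d,[(135,87),(450,87)],.115);print("rim outer",r.round(4),np.degrees(np.arctan2(*(r[1]-r[0])[1::-1])))
P=np.load("w2.npy"); q=P[115:165,276:305].reshape(-1,3);print("bar z",np.median(q[:,2]))
q=q[abs(q[:,2]-np.median(q[:,2]))<.004]; print(q.mean(0))
# box-frame of hole
o=np.array([.5526,.1205])
for a in (4.,4.4): 
    t=np.radians(a); v=h[0,:2]-o; print(a,v@[np.cos(t),np.sin(t)],v@[-np.sin(t),np.cos(t)])
crop(d,"w2c.png",230,80,350,180,6)
```

```text
<stdin>:5: RuntimeWarning: Mean of empty slice.
  ret = ret.dtype.type(ret / rcount)
Traceback (most recent call last):
ValueError: zero-size array to reduction operation minimum which has no identity
```

Run:
```python
from h import *
d=dict(np.load("w2d.npz"))
crop(d,"w2c.png",230,80,350,180,6)
g=d["color"].astype(float).mean(2)[137:157,280:301]
print(g[::2,::2].astype(int))
w=np.clip(150-g,0,None); yy,xx=np.mgrid[137:157,280:301]
u,v=(w*xx).sum()/w.sum(),(w*yy).sum()/w.sum(); print(u,v)
h=ray(d,[(u,v)],.102);print("hole",h)
L=ray(d,[(274,168),(307,167),(274,113),(307,112)],.102);print(L.round(4))
r=ray(d,[(135,87),(450,87)],.115);print("rim outer",r.round(4),np.degrees(np.arctan2(*(r[1]-r[0])[1::-1])))
P=np.load("w2.npy"); q=P[115:165,276:305].reshape(-1,3);print("bar z",np.median(q[:,2]))
o=np.array([.5526,.1205])
for a in (4.,4.4): 
    t=np.radians(a); v=h[0,:2]-o; print(a,v@[np.cos(t),np.sin(t)],v@[-np.sin(t),np.cos(t)])
```

```text
[[159 158 155 155 161 162 160 160 158 160 159]
 [163 157 157 149 112  97 116 153 161 160 161]
 [162 158 133  84  87  86  88  84 140 162 162]
 [162 151  84  91  90  90  90  89  50 149 160]
 [162 123  85  88  90  90  90  92  57 120 163]
 [162 117  87  89  91  89  90  96  49 120 164]
 [163 116  86  92  91  91  93  82  33 139 164]
 [160 158  53  82  88  86  77  59  78 156 161]
 [160 157 135  86  88  93  90  79 139 160 161]
 [158 156 156 156 136 126 138 156 160 158 161]]
290.2113636363636 146.9407398452611
hole [[0.56227044 0.01131472 0.102     ]]
[[ 5.538e-01 -1.500e-03  1.020e-01]
 [ 5.731e-01  5.000e-04  1.020e-01]
 [ 5.516e-01  2.920e-02  1.020e-01]
 [ 5.700e-01  3.120e-02  1.020e-01]]
rim outer [[0.4807 0.0357 0.115 ]
 [0.6407 0.0482 0.115 ]] 4.486018058662508
bar z 0.10147077072975447
4.0 0.0020305008480777636 -0.10959388835939735
4.4 0.0012653479045017094 -0.10960539308860065
```

View pics/w2c.png

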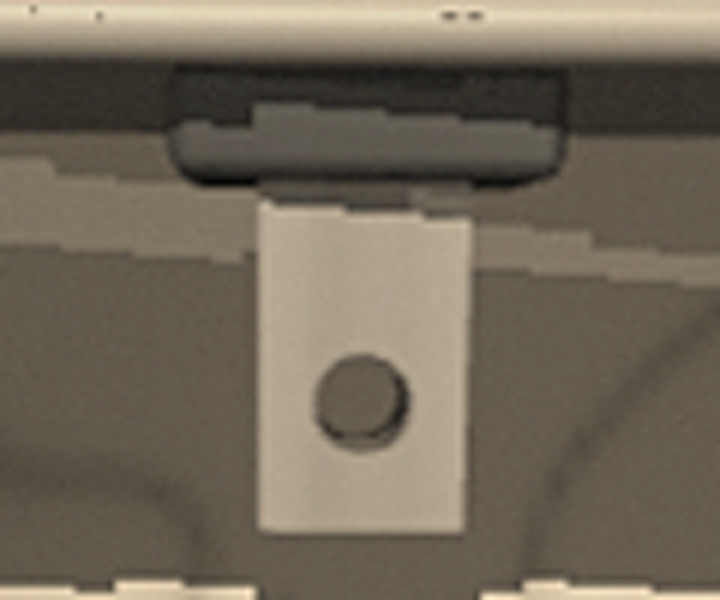

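```bash
python3 rel.py .520 -.36 .155 12
```

```text
t 6.95 pos [ 0.5625 -0.0488  0.1699] hd 4.55 zax [ 0.01   0.046 -0.999] F [0.78 0.15 0.55] w 0.0855
shift cm [-6.72 30.71  0.  ] turn -0.13
```

```bash
python3 -m crank '[-1,-0.9,4.5,0,0,-1,-1.8,9,0,0,-1,-2.7,13.5,0,-0.05,-1,-3.6,18,0,-0.1,-1,-4.5,22.5,0,-0.13,-1,-5.4,27,0,-0.13,-1,-6.3,30.7,0,-0.13,-1,-6.7,30.7,0,-0.13]'; python3 -m crank '[-1,0,0,0,0,-1,0,0,0,0]';  python3 - <<'E'
from h import *
from rel import rel
for i in range(3):
    rel(0,0,0,0)
    d=snap("wrist")
cv2.imwrite("pics/w3.png",d["color"][:,:,::-1]); np.savez("w3d.npz",**{k:d[k] for k in d})
print([(b["bbox"],b["p"]) for b in imaging.boxes_of("wrist","linchpin_grip")])
E
```

```text
time: 7.75
tool_pos: [0.5193, -0.3656, 0.1567]
tcp_rot: [-0.02, 0.995, 0.102, 0.008]
force: [-0.4, -0.8, 1.2]
width: 0.0856
time: 7.95
tool_pos: [0.5207, -0.3643, 0.1578]
tcp_rot: [-0.02, 0.994, 0.103, 0.008]
force: [-0.2, 0.0, 0.0]
width: 0.0855
t 7.95 pos [ 0.5207 -0.3643  0.1578] hd 11.82 zax [ 0.013  0.041 -0.999] F [-0.15  0.    0.05] w 0.0855
shift cm [-43.82 -45.74  16.6 ] turn 0.206
t 8.0 pos [ 0.5208 -0.3637  0.1576] hd 11.86 zax [ 0.012  0.041 -0.999] F [ 0.52  0.76 -0.51] w 0.0851
shift cm [-43.81 -45.71  16.6 ] turn 0.207
t 8.05 pos [ 0.5208 -0.3635  0.1573] hd 11.88 zax [ 0.012  0.042 -0.999] F [0.94 0.09 0.11] w 0.0854
shift cm [-43.79 -45.69  16.6 ] turn 0.207
[([254.5, 117.4, 319.8, 191.9], 0.7), ([386.9, 179.9, 439.8, 224.7], 0.61)]
```

View pics/w3.png

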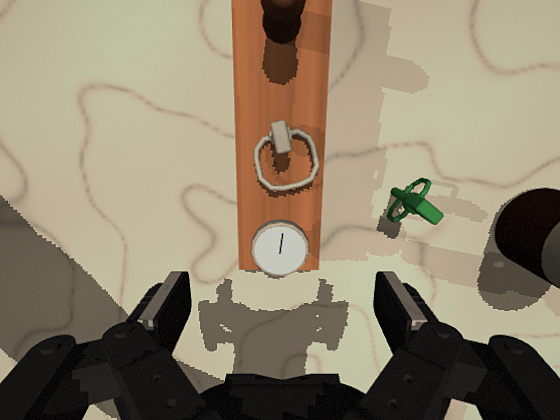

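Run:
```python
from h import *
d=dict(np.load("w3d.npz")); crop(d,"w3c.png",235,100,345,200,7)
P=cloud(d); q=P[120:155,268:295].reshape(-1,3); q=q[(q[:,2]>.055)&(q[:,2]<.1)]
print(np.percentile(q,[2,50,98],axis=0).round(4)); t=q[q[:,2]>.074]; print(len(t),t.mean(0),t.min(0),t.max(0),cv2.minAreaRect(t[:,:2].astype(np.float32)))
```

```text
[[ 0.5014 -0.3084  0.0554]
 [ 0.5081 -0.2993  0.0772]
 [ 0.515  -0.2903  0.0789]]
517 [ 0.50814281 -0.29926676  0.07724862] [ 0.50052557 -0.30983452  0.07437714] [ 0.51573612 -0.2892407   0.08004918] ((0.5082933902740479, -0.2994938790798187), (0.01002598274499178, 0.01980634778738022), 25.43686294555664)
```

View pics/w3c.png

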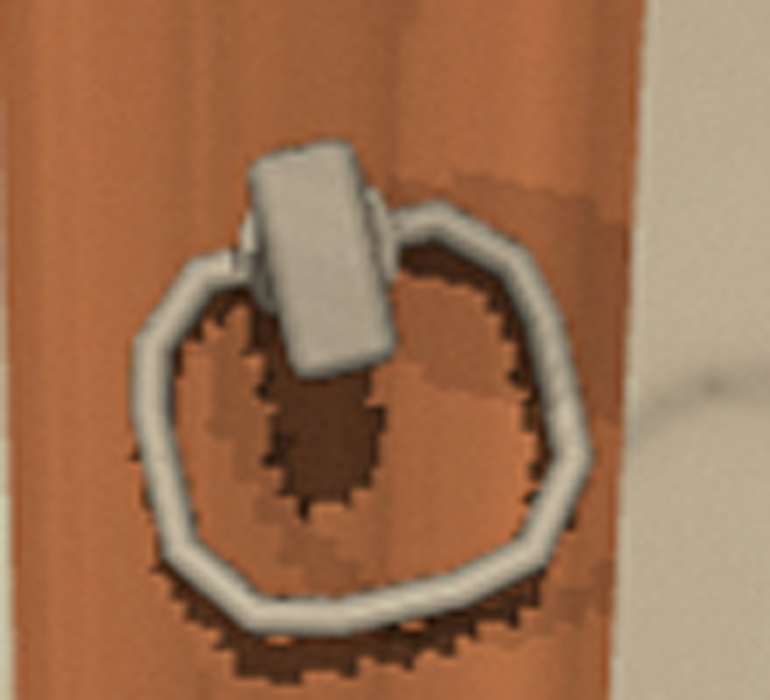

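```bash
python3 rel.py .5083 -.300 .125 25.4
python3 - <<'E'
from h import *
d=dict(np.load("w3d.npz"));P=cloud(d)
print("green",P[195:210,405:430][::5,::8].round(3))
print("ring",P[[187,187,160,160],[274,284,257,316]].round(4))
q=P[184:192,266:290].reshape(-1,3);q=q[q[:,2]>.048];print(q.round(4)[:10])
E
```

```text
t 8.15 pos [ 0.5204 -0.3639  0.157 ] hd 11.85 zax [ 0.012  0.042 -0.999] F [-0.5   0.06  0.33] w 0.0854
shift cm [ 0.07 -6.38  3.45] turn -0.237
green [[[ 0.618 -0.326  0.028]
  [ 0.612 -0.321  0.052]
  [ 0.622 -0.321  0.044]
  [ 0.651 -0.325  0.001]]

 [[ 0.613 -0.328  0.042]
  [ 0.611 -0.324  0.058]
  [ 0.612 -0.322  0.066]
  [ 0.654 -0.33  -0.001]]

 [[ 0.613 -0.331  0.044]
  [ 0.609 -0.327  0.063]
  [ 0.612 -0.325  0.068]
  [ 0.617 -0.323  0.069]]]
ring [[ 0.5112 -0.3338  0.0618]
 [ 0.518  -0.3326  0.0612]
 [ 0.4962 -0.3187  0.0564]
 [ 0.536  -0.3103  0.0577]]
[[ 0.5054 -0.333   0.0612]
 [ 0.5061 -0.333   0.0604]
 [ 0.5068 -0.333   0.0598]
 [ 0.5075 -0.3331  0.0585]
 [ 0.5082 -0.3328  0.0593]
 [ 0.5089 -0.3329  0.0583]
 [ 0.5198 -0.3305  0.059 ]
 [ 0.5204 -0.3301  0.0602]
 [ 0.5211 -0.33    0.0603]
 [ 0.5056 -0.334   0.0597]]
```

```bash
python3 -m crank '[0,0,-2,0,-0.1,0.2,0,-4.5,1,-0.2,0.2,0.1,-6.4,2.5,-0.237,0.2,0.1,-6.4,3.4,-0.237,0.2,0.1,-6.4,3.4,-0.237,0.2,0.1,-6.4,3.4,-0.237]'; python3 rel.py .5083 -.300 .085 25.4
```

```text
time: 8.75
tool_pos: [0.5088, -0.3008, 0.1258]
tcp_rot: [-0.018, 0.975, 0.22, 0.01]
force: [-0.6, -0.0, -0.1]
width: 0.0339
t 8.75 pos [ 0.5088 -0.3008  0.1258] hd 25.35 zax [ 0.012  0.04  -0.999] F [-0.59 -0.01 -0.09] w 0.0339
shift cm [-0.12  0.03  4.08] turn -0.001
```

```bash
python3 -m crank '[0.2,-0.1,0,1.5,0,0.2,-0.1,0,3,0,0.2,-0.1,0,4.1,0,0.2,-0.1,0,4.1,0,0.2,-0.1,0,4.1,0]'; python3 rel.py .5083 -.300 .085 25.4
python3 - <<'E'
from h import *
d=snap("wrist"); crop(d,"w4.png",200,180,380,400,3)
E
```

```text
time: 9.25
tool_pos: [0.5081, -0.2996, 0.0843]
tcp_rot: [-0.019, 0.975, 0.22, 0.01]
force: [0.3, -0.0, 0.5]
width: 0.0342
t 9.25 pos [ 0.5081 -0.2996  0.0843] hd 25.35 zax [ 0.011  0.041 -0.999] F [ 0.26 -0.02  0.49] w 0.0342
shift cm [ 0.    0.04 -0.07] turn -0.001
```

View pics/w4.png

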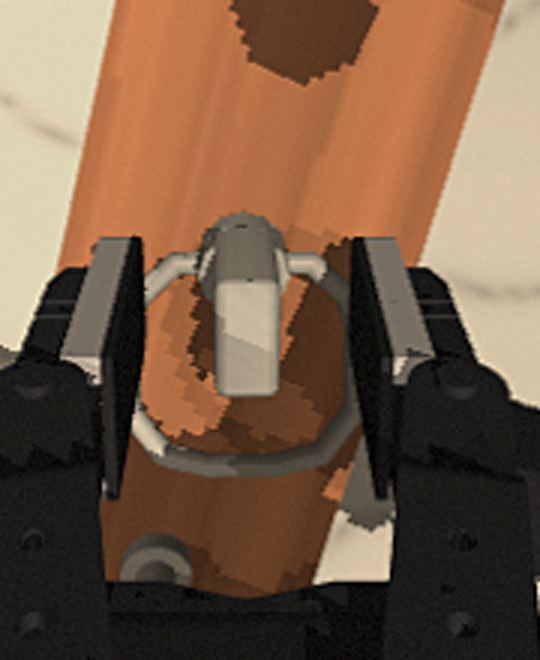

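The tab is centred and square between the pads at crop (247,320). Closing.

```bash
python3 -m crank '[0.6,0,0,0,0,1,0,0,0,0,1,0,0,0,0,1,0,0,0,0,1,0,0,0,0]' 50; python3 -m crank '[1,0,0,-1,0,1,0,0,-2.5,0,1,0,0,-5,0,1,0,0,-9,0,1,0,0,-13,0,1,0,0,-13,0]'; python3 -m crank '[1,0,0,0,0]';python3 rel.py .568 -.04 .215 4.5;  python3 - <<'E'
from h import *
d=snap("wrist"); crop(d,"w5.png",180,150,380,420,2.2)
E
```

```text
time: 9.8
tool_pos: [0.5086, -0.3002, 0.0854]
tcp_rot: [-0.018, 0.975, 0.219, 0.01]
force: [-0.7, -0.1, 6.0]
width: 0.0088
time: 10.4
tool_pos: [0.51, -0.3077, 0.2222]
tcp_rot: [-0.014, 0.975, 0.219, 0.015]
force: [0.3, 0.3, -1.1]
width: 0.0085
time: 10.5
tool_pos: [0.5101, -0.3074, 0.2234]
tcp_rot: [-0.014, 0.975, 0.219, 0.015]
force: [-0.9, 0.6, -1.6]
width: 0.0083
t 10.5 pos [ 0.5101 -0.3074  0.2234] hd 25.33 zax [ 0.024  0.035 -0.999] F [-0.88  0.55 -1.62] w 0.0083
shift cm [ 16.63 -21.66   1.9 ] turn 0.364
```

View pics/w5.png

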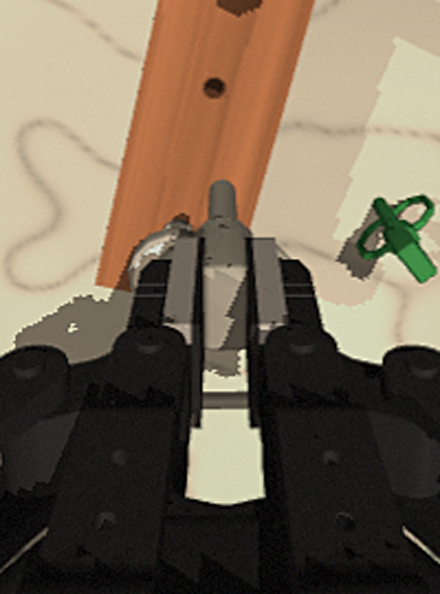

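```bash
cat > tip.py <<'E'
from h import *
d=snap("wrist"); s=monitor.get_state()
P=cloud(d); 
R=q2R(s["tcp_rot"]); 
sub=P[225:262,268:294]
C=(sub-s["tool_pos"])@R
m=(C[...,2]>.03)&(C[...,2]<.09)
for r in range(0,37,3):
    x=C[r][m[r]]
    if len(x): print(225+r,len(x),x.mean(0).round(4),x[:,0].min().round(4),x[:,0].max().round(4))
crop(d,"tip%d.png"%int(s["time"]*20),230,200,330,300,6)
E
python3 tip.py; ls pics
```

```text
234 11 [-0.0007 -0.0014  0.0723] -0.004 0.0026
237 12 [-0.0003 -0.0015  0.0671] -0.0039 0.0032
240 13 [-0.0007 -0.0015  0.0624] -0.0045 0.0031
243 13 [-0.0006 -0.0017  0.0574] -0.0044 0.003
246 13 [-0.0006 -0.0019  0.0526] -0.0043 0.0029
249 13 [-0.0001 -0.0048  0.0422] -0.0042 0.0035
252 18 [-0.0001 -0.0065  0.0349] -0.0049 0.0048
255 7 [-0.001  -0.0043  0.0358] -0.007 0.0064
blk1.png
box1.png
box2.png
side0.png
tip212.png
top0.png
w1.png
w2.png
w2c.png
w3.png
w3c.png
w4.png
w5.png
wrist0.png
```

```bash
python3 -m crank '[1,2,-2.7,0,0,1,4,-5.4,0,0.05,1,6.2,-8.1,0,0.1,1,8.3,-10.8,0,0.2,1,10.4,-13.5,0,0.28,1,12.5,-16.2,0,0.364,1,14.6,-19,0,0.364,1,16.6,-21.6,0,0.364]'; python3 -m crank '[1,0,0,0,0,1,0,0,0,0]'; python3 rel.py .5609 .0103 .21 4.5
```

```text
time: 11.4
tool_pos: [0.5671, -0.0397, 0.2323]
tcp_rot: [-0.017, 0.999, 0.039, 0.011]
force: [0.1, -0.7, -0.7]
width: 0.009
time: 11.6
tool_pos: [0.5664, -0.0385, 0.2311]
tcp_rot: [-0.017, 0.999, 0.041, 0.01]
force: [-0.5, 0.0, -0.3]
width: 0.0089
t 11.6 pos [ 0.5664 -0.0385  0.2311] hd 4.63 zax [ 0.019  0.035 -0.999] F [-0.49  0.01 -0.29] w 0.0089
shift cm [-0.2  -4.84  2.27] turn 0.002
```

```bash
python3 -m crank '[1,-0.1,-2,0,0,1,-0.2,-4,0,0,1,-0.2,-4.8,1,0,1,-0.2,-4.8,2.2,0,1,-0.2,-4.8,2.2,0,1,-0.2,-4.8,2.2,0,1,-0.2,-4.8,2.2,0]'; python3 rel.py .5609 .0103 .20 4.5; python3 tip.py;python3 - <<'E'
from h import *
s=monitor.get_state();d=imaging.snapshot("top"); crop(d,"top12.png",270,130,370,220,6)
d=imaging.snapshot("side"); crop(d,"side12.png",270,130,370,250,5)
E
ls -t pics|head -3
```

```text
time: 12.3
tool_pos: [0.5611, 0.0086, 0.2107]
tcp_rot: [-0.017, 0.999, 0.04, 0.01]
force: [0.3, -1.2, -0.3]
width: 0.009
t 12.3 pos [0.5611 0.0086 0.2107] hd 4.53 zax [ 0.019  0.034 -0.999] F [ 0.26 -1.2  -0.35] w 0.009
shift cm [-0.03 -0.13  1.08] turn 0.001
234 11 [-0.001  -0.0016  0.0736] -0.0043 0.0022
237 12 [-0.0007 -0.0015  0.0687] -0.0042 0.0029
240 12 [-0.0007 -0.0018  0.0633] -0.0049 0.0028
243 13 [-0.001  -0.0019  0.0586] -0.0048 0.0027
246 13 [-0.001 -0.002  0.054] -0.0046 0.0026
249 14 [-0.0006 -0.0045  0.0445] -0.0045 0.0032
252 19 [-0.0003 -0.0067  0.0359] -0.0051 0.0046
255 6 [-0.0003 -0.0045  0.037 ] -0.0068 0.0061
side12.png
top12.png
tip247.png
```

View pics/tip247.png

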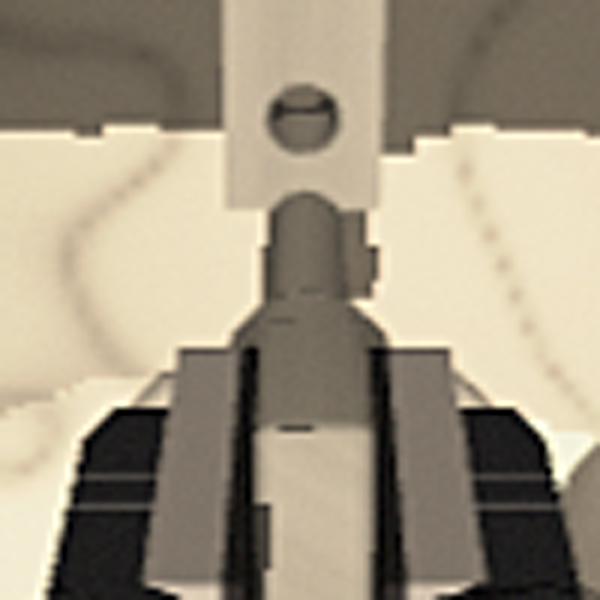

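View pics/side12.png

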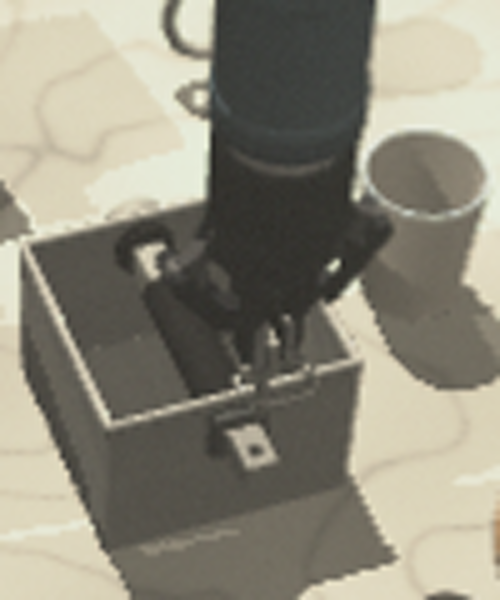

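```bash
cat > hole.py <<'E'
import sys
from h import *
from rel import rel
u,v=float(sys.argv[1]),float(sys.argv[2]); cx,cy,k=230,200,6
s=monitor.get_state(); d=snap("wrist")   # arm must be settled
h=ray(d,[(cx-.5+(u+.5)/k,cy-.5+(v+.5)/k)],.102)[0]
R=q2R(s["tcp_rot"]); print("hole world",h.round(4)," tool",((h-s["tool_pos"])@R).round(4), "down in tool",(np.array([0,0,-1])@R).round(4))
ht=(h-s["tool_pos"])@R; dn=np.array([0,0,-1])@R
tip=np.array([-.0008,.0017,.0745])
print("needed lateral (vertical descent) cm", ((ht-tip)-dn*((ht-tip)@dn))*100, "descent mm", (ht-tip)@dn*1000)
rel(0,0,0,4.5)
E
python3 hole.py 303 118
```

```text
hole world [0.5623 0.0124 0.102 ]  tool [-0.001   0.0007  0.109 ] down in tool [-0.0223  0.0327  0.9992]
needed lateral (vertical descent) cm [ 0.0528779  -0.21354296  0.0081692 ] descent mm 34.48027818945219
t 12.5 pos [0.5611 0.0096 0.211 ] hd 4.6 zax [ 0.02   0.035 -0.999] F [ 0.48 -0.13 -0.86] w 0.0088
shift cm [-56.46  -2.89  19.95] turn 0.002
```

```bash
python3 -m crank '[1,0,-0.12,1,0,1,0,-0.12,2,0,1,0,-0.12,2.7,0,1,0,-0.12,2.7,0,1,0,-0.12,2.7,0,1,0,-0.12,2.7,0]'; python3 tip.py;ls -t pics|head -1; python3 rel.py 0 0 0 4.5
```

```text
time: 13.1
tool_pos: [0.5618, 0.0117, 0.1842]
tcp_rot: [-0.017, 0.999, 0.04, 0.011]
force: [0.8, -0.0, -0.6]
width: 0.0093
225 26 [-0.0007 -0.0045  0.083 ] -0.0091 0.0077
228 26 [-0.0007 -0.0023  0.083 ] -0.0091 0.0077
231 17 [-0.0002 -0.0001  0.0833] -0.0092 0.0078
234 24 [-0.0003  0.0002  0.0785] -0.0092 0.0078
237 26 [-0.0007  0.0015  0.0765] -0.0092 0.0078
240 26 [-0.0007  0.0023  0.0733] -0.0093 0.0078
243 25 [-0.0005  0.003   0.0702] -0.0093 0.0078
246 24 [-0.0008  0.0043  0.0684] -0.0093 0.0079
249 26 [-0.0007  0.0034  0.062 ] -0.0093 0.0078
252 26 [-0.0007 -0.0011  0.0484] -0.0093 0.0079
255 6 [-0.0003 -0.0049  0.0367] -0.0067 0.0062
tip263.png
t 13.15 pos [0.5618 0.0117 0.1844] hd 4.6 zax [ 0.02   0.035 -0.999] F [ 0.14  0.44 -0.6 ] w 0.0085
shift cm [-56.5   -2.78  17.25] turn 0.002
```

View pics/tip263.png

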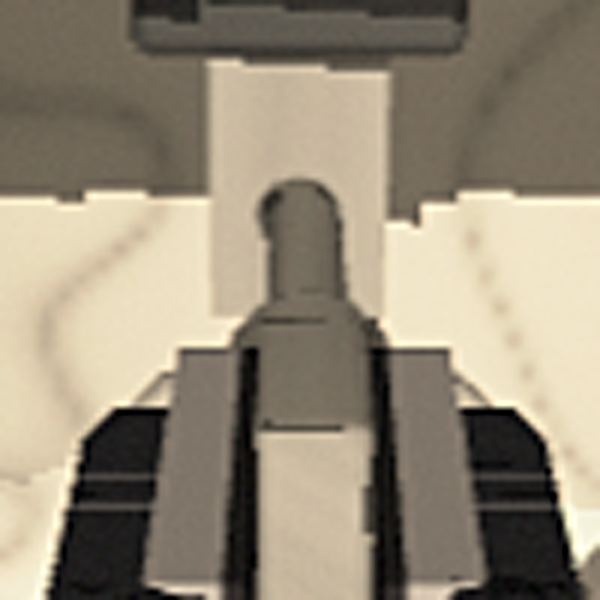

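Run:
```python
from h import *
s=monitor.get_state(); d=snap("wrist"); R=q2R(s["tcp_rot"])
f=lambda L:[(230-.5+(a+.5)/6,200-.5+(b+.5)/6) for a,b in L]
def T(L,z): return (ray(d,f(L),z)-s["tool_pos"])@R
print("hole top/left/right",T([(300,178),(258,210),(342,210)],.102).round(4))
print("bar L R @210",T([(211,210),(388,210)],.102).round(4))
print("end",T([(300,318)],.102).round(4), "bush edge", T([(300,64)],.102).round(4))
dn=np.array([0,0,-1])@R;print(dn)
# where tip circle projects
tip=np.array([-.0008,.0017,.0745])
for r,c in ((.004,tip),(.0045,tip)):
  a=np.linspace(0,2*np.pi,8,endpoint=False)
  W=(c+r*np.c_[np.cos(a),np.sin(a),0*a])@R.T+s["tool_pos"]
  p=proj(d,W); print(r,((p-[230,200])*6).round(0).tolist())
crop(d,"t14.png",260,215,300,260,16)
```

```text
hole top/left/right [[-0.0013 -0.0016  0.0824]
 [-0.006   0.0021  0.0822]
 [ 0.0035  0.0022  0.0824]]
bar L R @210 [[-0.0113  0.0021  0.0821]
 [ 0.0087  0.0023  0.0825]]
end [[-0.0013  0.0154  0.0819]] bush edge [[-0.0012 -0.0149  0.0829]]
[-0.02287649  0.03278176  0.99920069]
0.004 [[338.0, 231.0], [327.0, 255.0], [301.0, 264.0], [275.0, 255.0], [265.0, 231.0], [275.0, 207.0], [301.0, 197.0], [327.0, 207.0]]
0.0045 [[343.0, 231.0], [330.0, 258.0], [301.0, 269.0], [272.0, 258.0], [260.0, 231.0], [272.0, 204.0], [301.0, 192.0], [331.0, 204.0]]
```

View pics/t14.png

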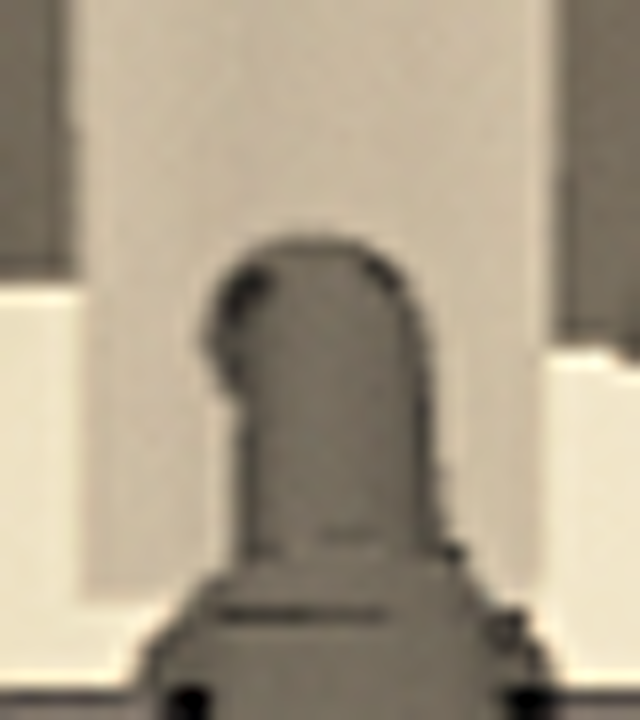

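```bash
python3 -m crank '[1,-0.05,0.15,0.2,0,1,-0.05,0.15,0.4,0,1,-0.05,0.15,0.4,0,1,-0.05,0.15,0.4,0]';python3 - <<'E'
from h import *
s=monitor.get_state(); d=snap("wrist"); print(s["tool_pos"],s["force"])
np.savez("w15.npz",**d)
crop(d,"t15.png",260,210,305,255,16)
E
```

```text
time: 13.6
tool_pos: [0.5614, 0.0103, 0.1803]
tcp_rot: [-0.017, 0.999, 0.04, 0.011]
force: [-0.3, -0.1, -1.7]
width: 0.0085
[0.56142778 0.01027014 0.18026217] [-0.32344034 -0.09184062 -1.70068678]
```

View pics/t15.png

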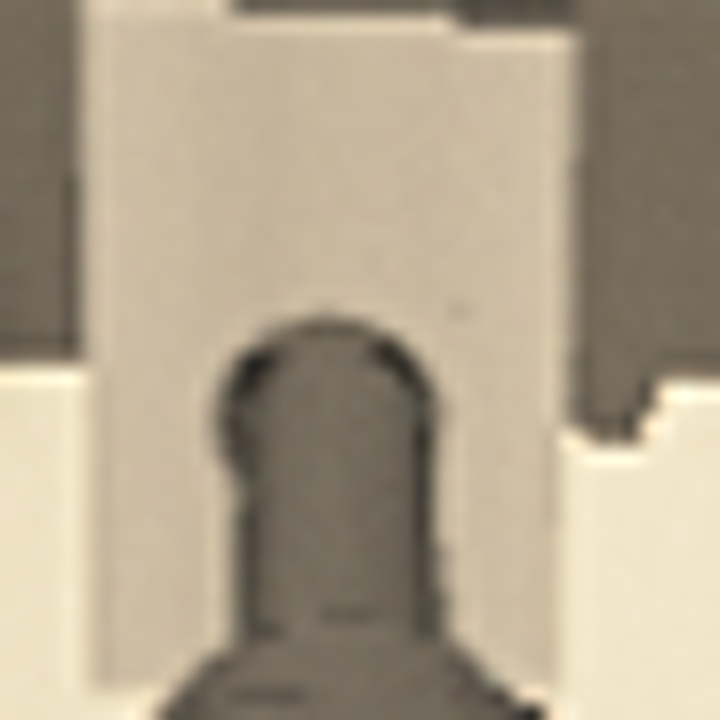

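```bash
python3 -m crank '[1,-0.05,0.05,0.1,0,1,-0.05,0.05,0.25,0,1,-0.05,0.05,0.25,0,1,-0.05,0.05,0.25,0]';python3 - <<'E'
from h import *
s=monitor.get_state(); d=snap("wrist"); print(s["tool_pos"],s["force"])
np.savez("w15.npz",**d)
crop(d,"t16.png",260,210,305,255,16)
E
```

```text
time: 14.05
tool_pos: [0.561, 0.0098, 0.1777]
tcp_rot: [-0.017, 0.999, 0.04, 0.011]
force: [-0.2, -0.2, -0.3]
width: 0.0087
[0.5610368  0.00984764 0.17772741] [-0.23972514 -0.22911586 -0.28686337]
```

View pics/t16.png

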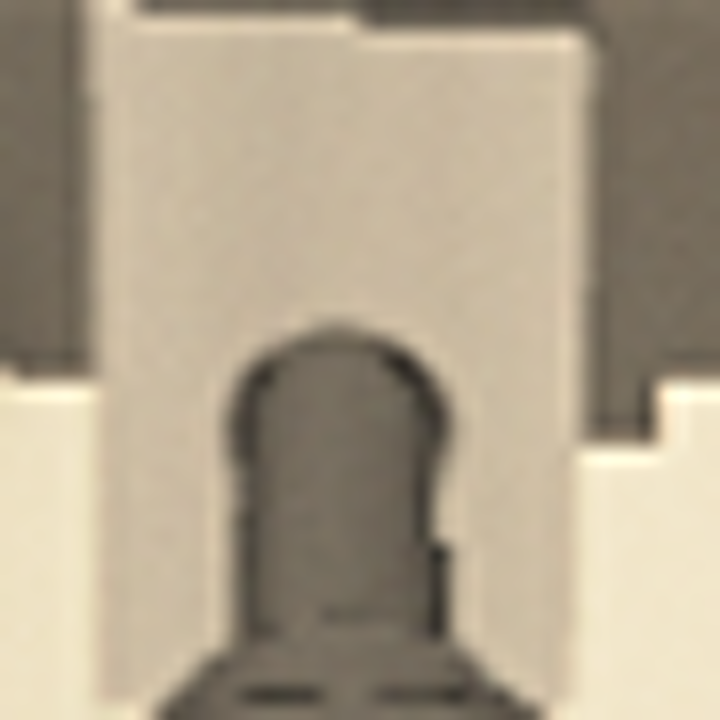

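```bash
python3 -m crank '[1,0,0,0.15,0,1,0,0,0.3,0,1,0,0,0.45,0,1,0,0,0.5,0]'
```

```text
time: 14.5
tool_pos: [0.5611, 0.0101, 0.1725]
tcp_rot: [-0.017, 0.999, 0.04, 0.011]
force: [-0.1, 0.1, -0.9]
width: 0.0084
```

```bash
python3 -m crank '[1,0,0.01,0.3,0,1,-0.01,0.02,0.6,0,1,-0.02,0.03,1,0,1,-0.02,0.03,1,0]'
```

```text
time: 14.9
tool_pos: [0.5607, 0.0101, 0.1618]
tcp_rot: [-0.017, 0.999, 0.04, 0.01]
force: [0.9, -0.5, -1.0]
width: 0.0086
```

```bash
python3 -m crank '[1,-0.01,0.01,0.4,0,1,-0.02,0.03,0.8,0,1,-0.03,0.04,1.2,0,1,-0.03,0.05,1.5,0,1,-0.03,0.05,1.5,0]'
```

```text
time: 15.4
tool_pos: [0.5607, 0.01, 0.1464]
tcp_rot: [-0.017, 0.999, 0.04, 0.01]
force: [0.2, 0.0, -1.4]
width: 0.0087
```

```bash
python3 -m crank '[1,-0.01,0.01,0.3,0,1,-0.01,0.02,0.45,0,1,-0.01,0.02,0.45,0]';  python3 -m crank '[1,0,0,0.15,0,1,0,0,0.25,0,1,0,0,0.25,0]'
```

```text
time: 15.7
tool_pos: [0.5607, 0.01, 0.1417]
tcp_rot: [-0.017, 0.999, 0.04, 0.01]
force: [0.0, 0.5, -1.5]
width: 0.009
time: 16.0
tool_pos: [0.5611, 0.0099, 0.1406]
tcp_rot: [-0.017, 0.999, 0.04, 0.01]
force: [-3.3, -0.7, 13.2]
width: 0.0088
```

```bash
python3 -m crank '[1,0,0,-0.13,0,0.2,0,0,-0.13,0,0.2,0,0,-0.13,0,0.2,0,0,-0.13,0,0.2,0,0,-0.13,0]';python3 - <<'E'
from h import *
s=monitor.get_state(); d=snap("wrist"); print(s["tool_pos"],s["force"],s["width"])
crop(d,"t17.png",180,180,380,380,3)
E
```

```text
time: 16.5
tool_pos: [0.561, 0.0099, 0.1417]
tcp_rot: [-0.017, 0.999, 0.04, 0.01]
force: [0.2, -1.2, 0.1]
width: 0.0343
[0.56097898 0.00994189 0.14166423] [ 0.164929   -1.16299298  0.06372122] 0.03430909010340168
```

View pics/t17.png

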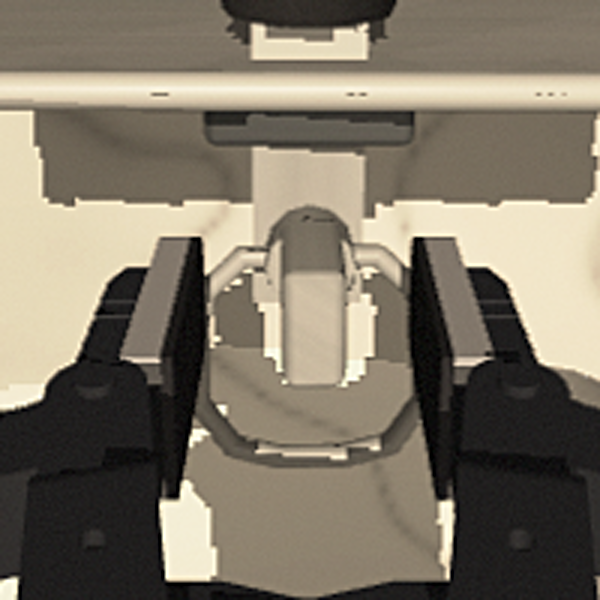

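```bash
python3 -m crank '[0.2,0,0,-1,0,0.2,0,0,-2,0,0.2,0,1,-2,0,0.2,0,2.5,-2,0,0.2,0,4.5,-2,0,0.2,0,6,-2,0,0.2,0,6,-2,0,0.2,0,6,-2,0]';python3 - <<'E'
from h import *
s=monitor.get_state(); d=snap("wrist"); print(s["tool_pos"],s["force"],s["width"])
np.savez("w18.npz",**d)
crop(d,"t18.png",200,60,360,220,4)
d2=snap("top"); crop(d2,"t18t.png",270,130,340,210,8); d3=snap("side"); crop(d3,"t18s.png",270,160,350,240,7)
E
python3 rel.py .5641 -.0145 .15 4.5
```

```text
time: 17.35
tool_pos: [0.5653, -0.0509, 0.1595]
tcp_rot: [-0.017, 0.999, 0.04, 0.01]
force: [-1.0, 0.2, 0.2]
width: 0.0343
[ 0.56528243 -0.05086352  0.15946327] [-1.00111339  0.17167554  0.22861883] 0.03430119514669106
t 17.5 pos [ 0.5654 -0.0494  0.1596] hd 4.68 zax [ 0.018  0.035 -0.999] F [-0.51  0.25 -0.34] w 0.0345
shift cm [ 0.13 -3.45  1.08] turn 0.003
```

View pics/t18.png

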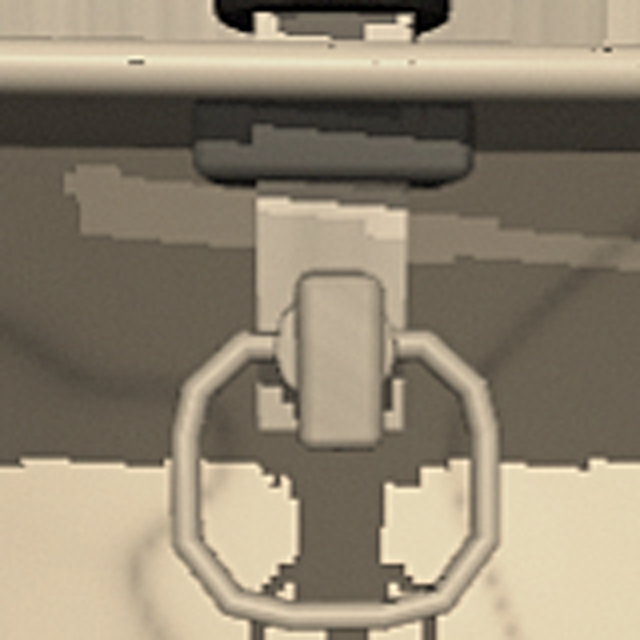

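View pics/t18s.png

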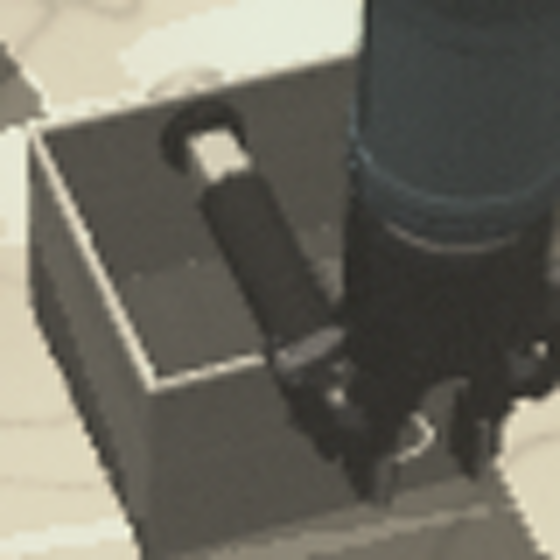

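The pin stands upright and square to the bar. Its tab is at crop (341,360) and the ring is open toward -y, with side wires at crop x 187 and 484. I'll check its height and centre.

Run:
```python
from h import *
d=dict(np.load("w18.npz")); P=cloud(d)
q=P[130:170,275:296].reshape(-1,3); t=q[(q[:,2]>.128)]
print(len(t),np.median(t[:,2]),cv2.minAreaRect(t[:,:2].astype(np.float32)))
for u,v in ((246,180),(322,180),(285,213),(247,165),(320,165)): print(P[v-1:v+2,u-1:u+2].reshape(-1,3)[:,2].max(),P[v,u].round(4))
```

```text
815 0.13328337794504647 ((0.5624081492424011, 0.01371937058866024), (0.009278162382543087, 0.02255166694521904), 4.674266338348389)
0.11333305259404684 [ 0.5439 -0.008   0.1112]
0.11376339818817828 [ 0.5841 -0.0045  0.1138]
0.11756272170084892 [ 0.5659 -0.023   0.1172]
0.11196572436607297 [ 5.440e-01 -1.000e-04  1.105e-01]
0.11156976161527513 [0.5825 0.003  0.1116]
```

```bash
python3 -m crank '[0.2,0.1,-1.5,0,0,0.2,0.1,-3.4,0,0,0.2,0.1,-3.4,0,0,0.2,0.1,-3.4,1,0,0.2,0.1,-3.4,1,0]'; python3 -m crank '[0.2,0,0,0.4,0,0.2,0,0,0.8,0,0.2,0,0,1.2,0,0.2,0,0,1.4,0,0.2,0,0,1.4,0]';python3 rel.py .5641 -.0145 .15 4.5
```

```text
time: 18.0
tool_pos: [0.5629, -0.0152, 0.1494]
tcp_rot: [-0.017, 0.999, 0.041, 0.009]
force: [-0.0, -0.6, -1.1]
width: 0.0342
time: 18.5
tool_pos: [0.5629, -0.0152, 0.1351]
tcp_rot: [-0.017, 0.999, 0.041, 0.009]
force: [-0.3, -0.6, 1.4]
width: 0.034
t 18.5 pos [ 0.5629 -0.0152  0.1351] hd 4.65 zax [ 0.016  0.035 -0.999] F [-0.26 -0.62  1.42] w 0.034
shift cm [ 0.15 -0.11 -1.48] turn 0.003
```

```bash
python3 -m crank '[0.2,0.1,0,0.4,0,0.2,0.1,0,0.8,0,0.2,0.1,0,1.2,0,0.2,0.1,0,1.2,0]'
python3 - <<'E'
from h import *
s=monitor.get_state(); d=snap("wrist"); print(s["tool_pos"],s["force"],s["width"])
crop(d,"t19.png",180,160,380,360,3)
E
```

```text
time: 18.9
tool_pos: [0.5642, -0.0142, 0.1227]
tcp_rot: [-0.017, 0.999, 0.041, 0.009]
force: [0.0, -0.8, 2.2]
width: 0.034
[ 0.56420907 -0.01423432  0.12271075] [ 0.04154976 -0.7672132   2.23964036] 0.03395779516752618
```

View pics/t19.png

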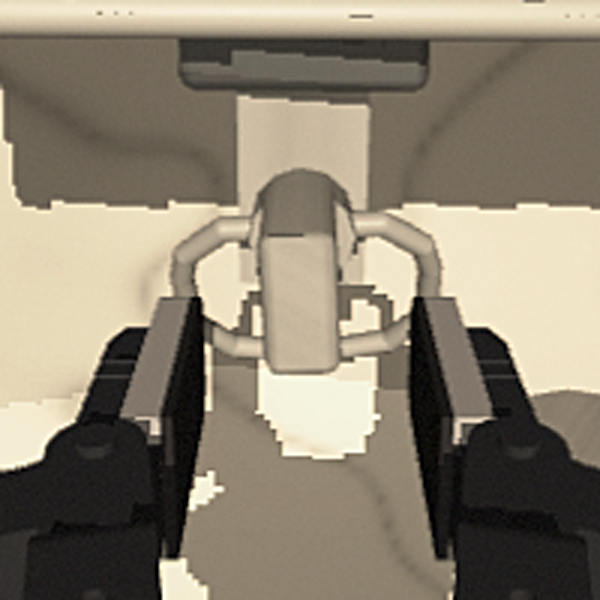

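The ring is going down under both pads (wires at crop (183,270) and (428,270)). Continuing.

```bash
python3 -m crank '[0.2,0,0.02,0.4,0,0.2,0,0.03,0.8,0,0.2,0,0.05,1.2,0,0.2,0,0.05,1.4,0,0.2,0,0.05,1.4,0]'; python3 -m crank '[0.2,0,-0.2,0,0,0.2,0,-0.5,0,0,0.2,0,-0.7,0,0,0.2,0,-0.7,0,0]'
python3 - <<'E'
from h import *
s=monitor.get_state(); d=snap("wrist"); print(s["tool_pos"],s["force"],s["width"])
crop(d,"t20.png",180,160,380,360,3)
E
```

```text
time: 19.45
tool_pos: [0.5642, -0.0144, 0.1084]
tcp_rot: [-0.017, 0.999, 0.041, 0.008]
force: [0.5, -0.7, 1.4]
width: 0.0342
time: 19.85
tool_pos: [0.5634, -0.0073, 0.1085]
tcp_rot: [-0.017, 0.999, 0.041, 0.008]
force: [-0.2, -3.2, -0.7]
width: 0.0342
[ 0.56342463 -0.00734844  0.1084631 ] [-0.1804332  -3.21499699 -0.71208409] 0.0342343635985796
```

View pics/t20.png

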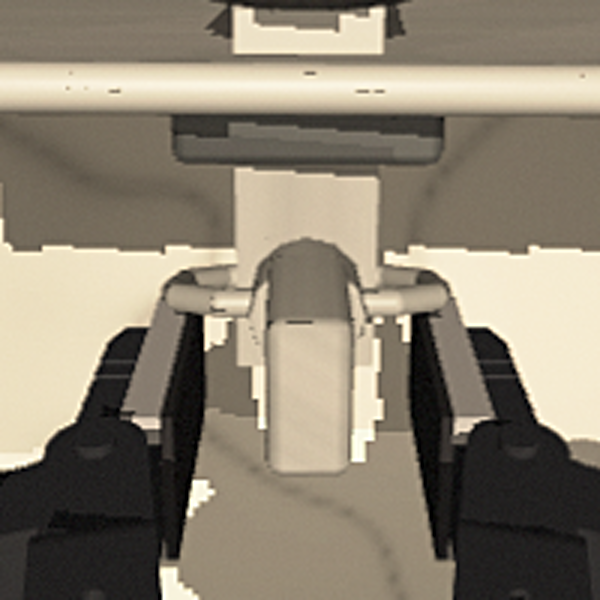

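```bash
python3 -m crank '[0.2,0,-0.15,0,0,0.2,0,-0.25,0,0,0.2,0,-0.25,0,0]'
python3 - <<'E'
from h import *
s=monitor.get_state(); d=snap("wrist"); print(s["tool_pos"],s["force"],s["width"])
crop(d,"t21.png",180,160,380,360,3)
E
```

```text
time: 20.2
tool_pos: [0.5632, -0.0048, 0.1085]
tcp_rot: [-0.017, 0.999, 0.041, 0.008]
force: [-0.7, -3.5, -2.0]
width: 0.0347
[ 0.56324425 -0.00477032  0.10854442] [-0.74684708 -3.54298432 -2.02082475] 0.03472899545451173
```

View pics/t21.png

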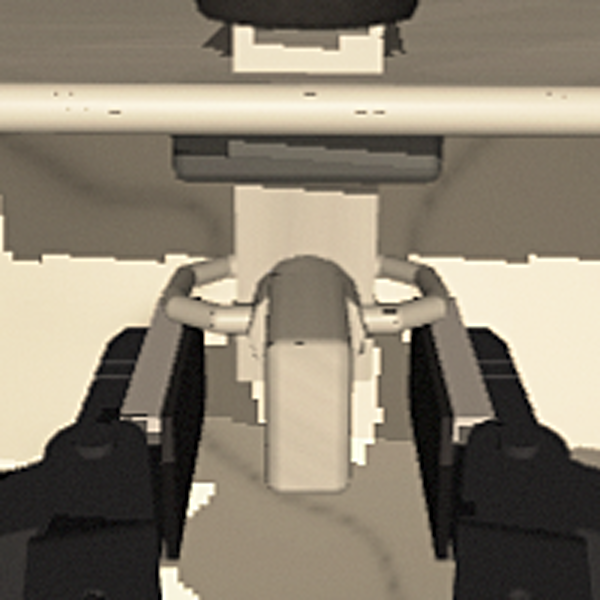

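```bash
python3 -m crank '[0.2,0.03,-0.1,0,0,0.2,0.03,-0.15,0,0,0.2,0.03,-0.15,0,0]';python3 -m crank '[0.2,0,-0.1,0,0,0.2,0,-0.15,0,0,0.2,0,-0.15,0,0]'
```

```text
time: 20.55
tool_pos: [0.5633, -0.0041, 0.1085]
tcp_rot: [-0.017, 0.999, 0.041, 0.008]
force: [-0.6, -4.8, -2.2]
width: 0.0339
time: 20.85
tool_pos: [0.5632, -0.0039, 0.1085]
tcp_rot: [-0.016, 0.999, 0.04, 0.008]
force: [0.3, -6.2, -2.0]
width: 0.0344
```

```bash
python3 -m crank '[0.2,0,1,0,0,0.2,0,2.5,0,0,0.2,0,4.5,-1,0,0.2,0,5.5,-4,0,0.2,0,5.5,-6,0,0.2,0,5.5,-6,0,0.2,0,5.5,-6,0]'
python3 - <<'E'
from h import *
s=monitor.get_state(); d=snap("wrist"); print(s["tool_pos"],s["force"],s["width"])
np.savez("w22.npz",**d)
crop(d,"t22.png",210,60,360,210,4)
P=cloud(d); print(P[140:175,275:296].reshape(-1,3)[:,2].max())
d2=snap("top"); crop(d2,"t22t.png",270,130,340,210,8); d3=snap("side"); crop(d3,"t22s.png",270,160,350,240,7)
E
```

```text
time: 21.55
tool_pos: [0.567, -0.0608, 0.167]
tcp_rot: [-0.016, 0.999, 0.04, 0.009]
force: [0.2, 0.3, 0.2]
width: 0.0341
[ 0.56698024 -0.06082213  0.16701755] [0.15421839 0.34100554 0.2137839 ] 0.03413439376337115
0.28656157087141465
```

View pics/t22.png

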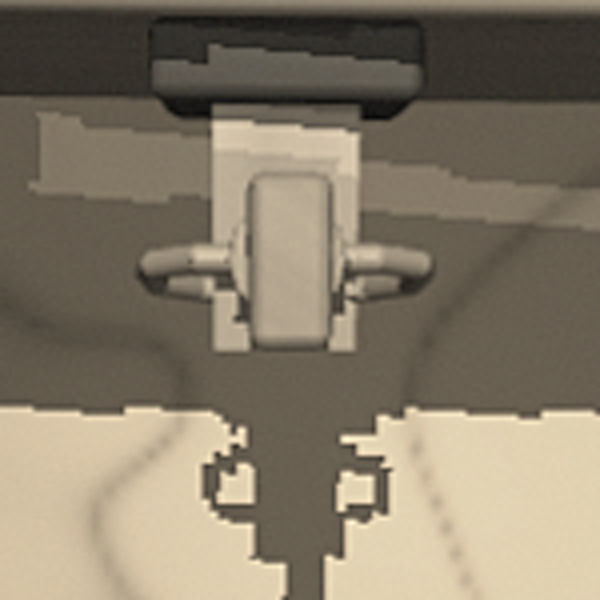

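View pics/t22s.png

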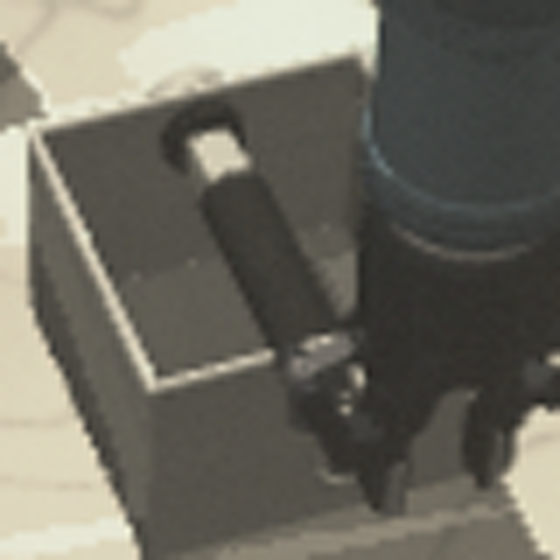

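```bash
python3 - <<'E'
from h import *
d=dict(np.load("w22.npz")); P=cloud(d)
t=np.radians(4.5); R=Ro.from_euler('z',t).as_matrix(); o=np.array([.5622,.0113,.107])
B=(P-o)@R
sub=B[112:142,240:325].reshape(-1,3)
for s in (-1,1):
    q=sub[(sub[:,0]*s>.0125)&(sub[:,2]>-.05)&(sub[:,0]*s<.025)]
    q=q[np.argsort(-q[:,2])]; print(len(q)); print(q[::max(1,len(q)//14)].round(4))
tt=B[100:150,270:296].reshape(-1,3); tt=tt[tt[:,2]>.02]; print(np.median(tt[:,2])+.107, cv2.minAreaRect(tt[:,:2].astype(np.float32)))
E
python3 -m crank '[0.2,0,1,-4,0,0.2,0,4,-8,0,0.2,0,8,-10,0,0.2,0,12,-10,0,0.2,0,12,-10,0]'
python3 - <<'E'
from h import *
d2=snap("top"); crop(d2,"t23t.png",190,120,340,220,5); d3=snap("side"); crop(d3,"t23s.png",270,160,350,240,9)
E
```

```text
195
[[-0.013   0.0001  0.0019]
 [-0.0136  0.0006  0.0006]
 [-0.0154 -0.0005 -0.0004]
 [-0.0137  0.0016 -0.0013]
 [-0.0166  0.0006 -0.0022]
 [-0.0166  0.0016 -0.0031]
 [-0.0172  0.0011 -0.004 ]
 [-0.0196 -0.0011 -0.0051]
 [-0.0194 -0.0028 -0.0082]
 [-0.0187 -0.003  -0.0135]
 [-0.0182 -0.0033 -0.0225]
 [-0.0173 -0.0047 -0.0271]
 [-0.0161 -0.0042 -0.0286]
 [-0.015  -0.0061 -0.0306]
 [-0.0137 -0.0037 -0.0325]]
178
[[ 0.0128  0.0007  0.0019]
 [ 0.0136 -0.0009 -0.0001]
 [ 0.0152  0.0011 -0.0007]
 [ 0.0165  0.0006 -0.0018]
 [ 0.0166 -0.001  -0.0029]
 [ 0.0167 -0.0016 -0.0038]
 [ 0.019   0.0006 -0.0045]
 [ 0.0192 -0.     -0.0057]
 [ 0.0204 -0.0029 -0.0103]
 [ 0.0184 -0.0038 -0.0191]
 [ 0.0173 -0.0035 -0.0262]
 [ 0.0182 -0.006  -0.0278]
 [ 0.0157 -0.006  -0.0289]
 [ 0.0139 -0.0042 -0.0307]
 [ 0.0134 -0.0037 -0.0326]]
0.13322876947830273 ((-0.00015049893409013748, 0.00017210468649864197), (0.009762769564986229, 0.019613584503531456), 0.9354261159896851)
time: 22.2
tool_pos: [0.5734, -0.1903, 0.2621]
tcp_rot: [-0.014, 0.999, 0.036, 0.007]
force: [0.5, -0.6, -0.6]
width: 0.0338
```

View pics/t23s.png

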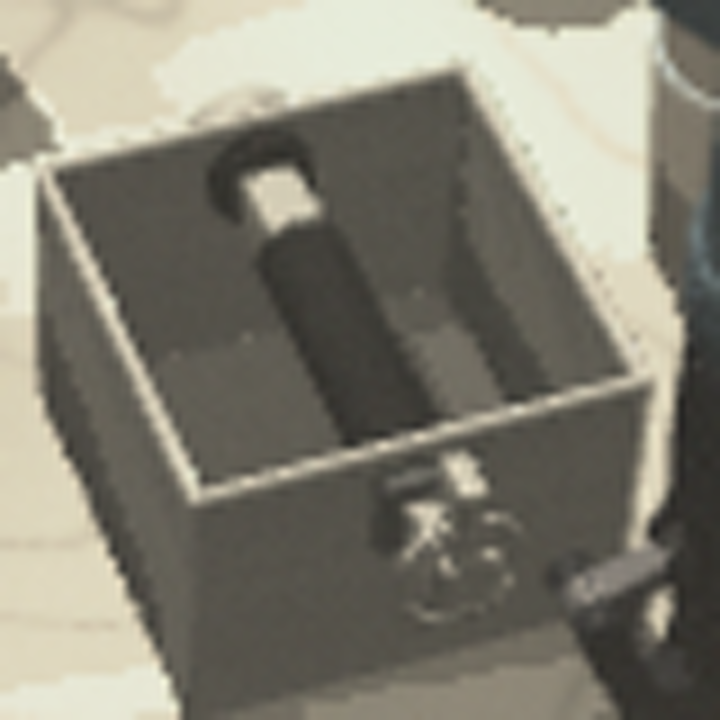

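View pics/t23t.png

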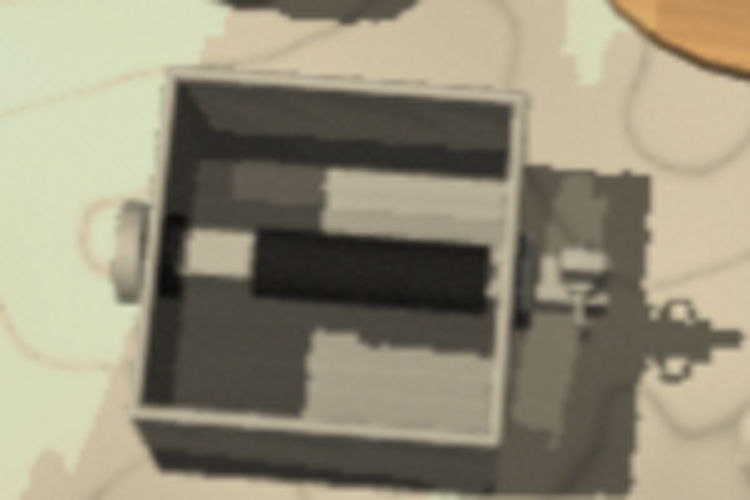

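```bash
python3 -c "
from workcell import workorder,monitor
s=monitor.get_state();print(s['time'],abs(s['qd']).max())
print(workorder.close_job())"
```

```text
22.3 0.03490908919017486
the job is handed in; nothing more can be done
None
```

I handed the job in at 22.3 s: the bar is home, the linchpin is seated through its hole, and the ring is closed. The hand-in gave no verdict.

- **Bar:** I pushed it about 30 mm by its round head until it stopped. The sliding force was about 8 N and the highest reading at the stop was 17 N.
- **Pin:** I took the steel linchpin from the block's middle hole and lined it up with the hole by wrist camera. It went in with no noticeable resistance, and the collar seated at about 13 N.
- **Ring:** I swung it down with the open fingers on its two side wires until it stopped at about 6 N. The gripper was then backed well clear.

**Last checks:**
- **Tab:** its top is 133 mm up, where 134 mm was expected. The bar top reads 0.5 mm low in the same camera.
- **Pin position:** it is within 0.3 mm of the hole position measured earlier, so closing the ring did not draw the bar out.
- **Ring angle:** from the depth picture it is within about 0.02 rad of closed.
- **Release and bystanders:** no force reads on the tool. I did not re-measure the bystanders at the end; the robot was never driven against them.

**Disagreements:**
- The hole estimates from different heights differed by about 1 mm, and close-up views settled it.
- The tool had tilted about 0.04 rad from the push on the bar. The pin still went in freely.
- I did not measure the pin's lean directly; it looks upright in the pictures.

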